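# Slide the salt and pepper mills home into the row on the worktop

### The arm

A 7-joint arm with a two-finger parallel gripper is mounted at the origin on the work surface. World frame = base frame: x ahead of the robot, y to its left, z up, the work surface at z = 0. Lengths are in m, angles in rad, forces in N, time in s.
With the tool pointing down it reaches from about 0.425 to 0.875 m from the base axis. Payload 8.4 kg.
Tool frame: the origin (TCP) lies on the centre line of the jaws, within the pads' length; the fingertips stand 19 mm ahead of it and the grasp point (between the pads) is the TCP; z points along the fingers, y is the line along which they close (so a half turn about z gives the same grasp; the last joint's range is limited). The gripper opens to 87 mm and grips with 3 to 60 N. Pads are 19 mm wide; open, the fingers measure 117 mm over their backs; the gripper's body (75 mm by 190 mm) begins 51 mm behind the grasp point.
Start: joints at [1.201, 0.333, 0.04, 1.465, -0.013, 1.343, -0.059], TCP at [0.174, -0.626, 0.242] pointing down, gripper open.
Joint ranges: [-2.58, 2.58], [-0.38, 2.09], [-1.3, 1.39], [0.25, 2.4], [-1.5, 4.64], [0.08, 2.09], [-2.65, 2.65]. Speed limits (rad/s): [2.22, 2.22, 2.79, 2.79, 3.14, 3.14, 3.14].

### API

Orientations are given as a rotation vector (axis times angle).
In Python, from cell import arm, eyes, spotter gives the robot as it stands. The module is installed in compiled form; this text tells all that it offers.
- The arm moves only by the tool arm_command, never from a script. Its argument "series" is a list of rows, each an object of numbers: "dx", "dy", "dz": the shift along the tool's x, y, z scaled (see below); "ax", "ay", "az": the turn, a rotation vector about the tool's x, y, z scaled (see below). In form: [{"dx": .., "dy": .., "dz": .., "ax": .., "ay": .., "az": ..}, ...]. A call has exactly 8 rows; each row is the pose to reach, as a shift and turn from the pose commanded when the call began, along the tool's axes at that moment; what a row does not reach only later rows make up. The controller multiplies each number of a shift by 250 mm and each number of a turn by 90 degrees. A row lasts 1/12 s, in which the tool goes at most 41.7 mm and 7.16 degrees, less where a joint would pass 70% of its speed; a pose out of reach is approached as far as the arm can. A call with a number of a shift or a turn outside -1 to 1 is refused whole. A call with a gripper value outside its range is refused whole. "grip" is the opening, from -1 (shut) to 1 (fully open), so that 0 is half open, set as the call begins (left out, the last holds). The fingers move at their own pace and stop on an object; "squeeze" is the grip in N (left out, the last holds). Time passes only in rows, so rows that repeat a pose let the fingers close, or fill a call up. It gives the time, the measured TCP pose, the force, the opening and the grip force at its end, in the units of the state.
- arm.get_state(): the state, without advancing time (a new reading comes with each control period).
- eyes.capture(name): name is "scene" or "side" or "wrist"; returns the picture (384x512x3 uint8, blue, green, red); there is no depth.
- eyes.camera_info(name): a dict with "fx", "fy", "cx", "cy" (pixels), "world_from_camera" (4x4, takes a point from camera to world coordinates); the wrist camera has in their place "T_tool_cam" (4x4, takes a point from camera to tool coordinates, whose origin is the TCP and whose axes are the flange's). Camera axes: x right, y up, looking along -z (the intrinsics and any distortion apply to the point x, -y, -z); pixel columns grow to the right and rows downward; lengths in m; the calibration is good to about 2 mm. A picture is of the moment at which its call begins: read the wrist's pose just before it. camera_info takes no time and is no camera call.
- arm.sign_off(): hands the job in; it is judged then, once.
Trained networks look in the newest picture that a camera, given by its name, has taken for a name from the list of things; names that differ only in an ending like _2 or _b are one class to them, and where a whole thing is asked for, a point or a joint stands for the part that bears it (a point fixed in the world has none). Each returns a list of dicts, best first, with "p" (0 to 1); they miss things now and then, are a little off and sometimes report something else, mostly with a low value. They report only what shows in the picture. A call takes as long as a camera call.
- spotter.boxes_of(query, camera): "location" ([column, row] in pixels, amid what is visible of it).
- spotter.trace(query, camera): "mask" (384x512 bool, what is visible of it) and "location" ([column, row] in pixels, amid what is visible of it).
- spotter.landmark_of(query, camera): "location" ([column, row] in pixels: a listed point, or the origin of a listed thing).
The state is a dict: "time_s": time; "joint_pos": joint angles; "qvel": joint speeds; "joint_efforts": joint torques, N m; "eef_pos": TCP position; "tcp_rot": TCP orientation; "ft_force": force on the tool from outside, world axes, zero at the start; "wrist_torque": the same for the moment, N m; "gripper_width": finger opening in m; "finger_force": force on a finger pad.
Only numpy, scipy, OpenCV 4.12 (cv2) and the standard library are available. Lean on these libraries where they do the work, as an engineer would, in place of code of your own. Each camera call takes 0.05 s, during which the arm holds its last target. There are 200 camera calls.

### The job

Tidy the kitchen worktop: the two tall turned-wood mills belong in the row along the low wooden rail at the robot's left, one in each of the two gaps either side of the tea tin. With the fingertips, push each mill low on its body so that it slides upright into a gap until it stands against the rail (either mill in either gap); do not grip, lift or tip the mills. Leave the oil bottle, tea tin, jam jar and everything else where they stand.

Things in the scene. Friction and masses are not known exactly. Their poses are not given: they have to be found in the camera images.
- pepper_mill: Taller mill: dark turned wood, 235 mm tall, loose, about 0.36 kg. Straight round foot 56 mm in diameter from the worktop up to 60 mm, narrower waist, head 53 mm in diameter. Origin: centre of its underside, on the worktop; z up its axis. Friction on the worktop 0.5 to 0.7: pushed higher than about 38 mm it may tip. A tool leaning back about 40 degrees keeps the gripper's body clear of its head.
- salt_mill: Shorter mill of the same pattern: dark turned wood, 185 mm tall, loose, about 0.29 kg. The same straight round foot, 56 mm in diameter up to 60 mm, narrower waist, head 53 mm in diameter. Origin: centre of its underside, on the worktop; z up its axis. Slides and tips as the taller one does.
- rail: Low wooden rail fixed along the left, running away from the robot: a board 520 mm long, 55 mm high, 18 mm thick, a thin steel rod at 80 mm over it, and at each end a cheek reaching 48 mm out to the right. Origin: middle of the board's right-hand (front) face at worktop height; x square to that face and into the board (to the left), y along the board towards the robot. A mill against it has its axis at x = -28 mm.
- oil_bottle: Green glass oil bottle standing at one end of the row against the rail, loose, 66 mm in diameter, 260 mm tall. Origin: centre of its underside. It stands about 168 mm (centre to centre) from the tea tin, on either side of it; the clear gap between the two is about 100 mm wide.
- tea_tin: Round steel tea tin with a plain green band and a dark wooden lid knob, in the middle of the row against the rail, loose, 74 mm in diameter, 150 mm tall. Origin: centre of its underside. The two gaps lie to its left and right.
- jam_jar: Amber glass jam jar with a brass lid at the other end of the row against the rail, loose, 72 mm in diameter, 125 mm tall. Origin: centre of its underside. It stands about 168 mm (centre to centre) from the tea tin, on the side away from the oil bottle; the clear gap is about 95 mm wide.
- teapot: Steel teapot with an arched strap handle, to the left; body 142 mm in diameter, 188 mm tall over the handle, spout tip 125 mm from its axis. Origin: centre of its underside; the spout points along its y. Bystander.
- mug: White mug to the right, 80 mm in diameter, 90 mm tall, handle along its y. Origin: centre of its underside. Bystander.
- sugar_bowl: Blue lidded sugar bowl to the right, 94 mm in diameter, 90 mm tall. Origin: centre of its underside. Bystander.
- teaspoon: Steel teaspoon about 140 mm long lying flat between the mills, 12 mm high; its length is its x. Origin: on the worktop under its middle. Bystander.

How it is judged:
By the outcome, as a careful person would: the job done as asked, in the order asked, and still so for the second after the job is handed in, with the robot touching nothing.
It also fails if it takes over 64 s, if anything falls off the work surface, if the arm or the gripper's body presses on something with over 40 N, if the wrist force passes 120 N, or if a joint passes its speed limit or range.

## Working session

There is one attempt and no reset: what is moved stays moved. The work goes in short steps, Python scripts to look and compute and a tool call to move; the robot and the scene stay as the last step left them, time stands still between calls to the robot, and variables do not carry over. Pictures are saved under pics/ and viewed, at most 10 in all, crops included, and the job is handed in when it is done.

Besides the shell and the picture viewer there is one more tool, called by a JSON object that holds its "name" and its "arguments". arm_command: Moves the arm, as the interface text tells. Shifts and turns lie within -1 to 1; 1 stands for 250 mm of shift or 90 degrees of turn. Its arguments: {"type":"object","properties":{"series":{"type":"array"},"grip":{"type":"number"},"squeeze":{"type":"number"}},"required":["series"]}

```bash
mkdir -p pics; cat > h.py <<'E'
import numpy as np, cv2
from scipy.spatial.transform import Rotation as R
from cell import arm, eyes, spotter
def ray(cam,px):
    c=eyes.camera_info(cam); T=np.array(c["world_from_camera"])
    d=np.array([(px[0]-c["cx"])/c["fx"],-(px[1]-c["cy"])/c["fy"],-1.])
    return T[:3,3],T[:3,:3]@d
def onz(cam,px,z=0.):
    o,d=ray(cam,px); return o+d*(z-o[2])/d[2]
E
python3 - <<'E'
from h import *
s=arm.get_state()
print({k:np.round(v,3) for k,v in s.items()})
for c in("scene","side"):
    im=eyes.capture(c); cv2.imwrite(f"pics/{c}0.png",im)
    i=eyes.camera_info(c); print(c,{k:np.round(v,3).tolist() for k,v in i.items()})
    for q in "pepper_mill salt_mill rail oil_bottle tea_tin jam_jar teapot mug sugar_bowl teaspoon".split():
        r=spotter.landmark_of(q,c)[:2]
        print(q,[(round(x["p"],2),np.round(x["location"]).tolist(),np.round(onz(c,x["location"])[:2],3).tolist()) for x in r])
E
```

```text
{'time_s': np.float64(0.0), 'joint_pos': array([ 1.201,  0.334,  0.04 ,  1.466, -0.013,  1.343, -0.058]), 'qvel': array([ 0.   , -0.001,  0.   , -0.   ,  0.001,  0.   ,  0.   ]), 'joint_efforts': array([ 1.0000e-03, -6.5637e+01,  1.3360e+00, -4.0381e+01, -6.0000e-02,
        4.5000e-02,  0.0000e+00]), 'eef_pos': array([ 0.174, -0.626,  0.241]), 'tcp_rot': array([-3.111e+00, -4.240e-01,  1.000e-03]), 'ft_force': array([ 0.56 , -0.124, -0.134]), 'wrist_torque': array([-0.015, -0.021,  0.053]), 'finger_force': np.float64(0.0), 'gripper_width': np.float64(0.087)}
scene {'fx': 455.274, 'fy': 455.274, 'cx': 263.465, 'cy': 186.656, 'world_from_camera': [[-0.257, -0.607, 0.752, 1.873], [0.967, -0.163, 0.198, 0.329], [0.002, 0.777, 0.629, 1.144], [0.0, 0.0, 0.0, 1.0]]}
pepper_mill [(0.9, [263.0, 174.0], [0.425, -0.053])]
salt_mill [(0.73, [248.0, 214.0], [0.678, -0.042])]
rail [(0.74, [336.0, 200.0], [0.513, 0.262]), (0.38, [327.0, 198.0], [0.513, 0.225])]
oil_bottle [(0.71, [333.0, 174.0], [0.352, 0.227])]
tea_tin [(0.8, [329.0, 199.0], [0.516, 0.232])]
jam_jar [(0.79, [324.0, 232.0], [0.696
[... 254 characters left out ...]
[236.0, 185.0], [0.525, -0.138])]
side {'fx': 410.735, 'fy': 410.735, 'cx': 246.158, 'cy': 191.639, 'world_from_camera': [[-0.999, -0.029, 0.025, 0.573], [0.039, -0.796, 0.604, 0.715], [0.002, 0.605, 0.796, 1.014], [0.0, 0.0, 0.0, 1.0]]}
pepper_mill [(0.74, [283.0, 192.0], [0.428, -0.047]), (0.38, [288.0, 377.0], [0.464, 0.487])]
salt_mill [(0.73, [202.0, 195.0], [0.677, -0.046])]
rail []
oil_bottle [(0.58, [320.0, 279.0], [0.356, 0.245])]
tea_tin [(0.75, [257.0, 277.0], [0.524, 0.234])]
jam_jar [(0.89, [195.0, 280.0], [0.689, 0.237])]
teapot []
mug [(0.75, [258.0, 119.0], [0.488, -0.381])]
sugar_bowl [(0.59, [280.0, 97.0], [0.397, -0.497])]
teaspoon [(0.41, [245.0, 175.0], [0.543, -0.122])]
```

```bash
python3 -c "
import cv2,numpy as np
a=cv2.imread('pics/scene0.png');b=cv2.imread('pics/side0.png')
cv2.imwrite('pics/s0.png',cv2.resize(a,(800,600)));cv2.imwrite('pics/d0.png',cv2.resize(b,(800,600)))"
```

```text
(no output)
```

View pics/s0.png

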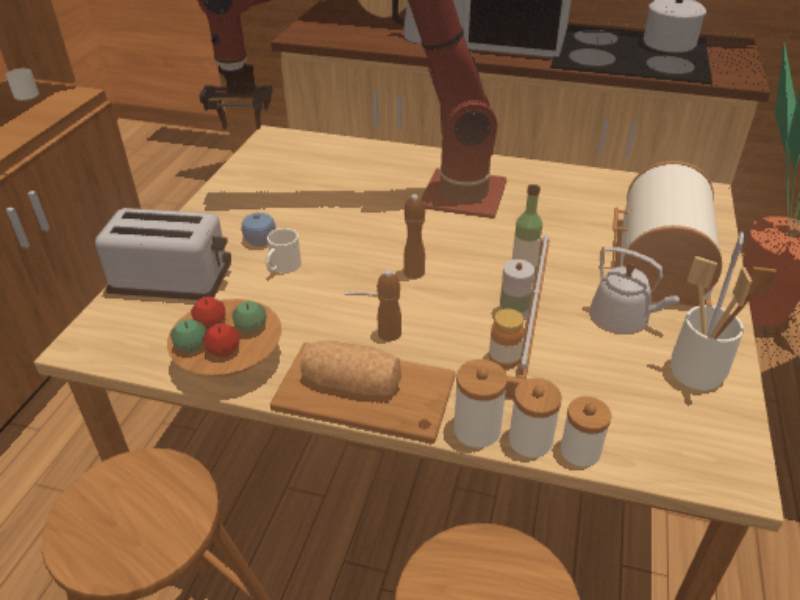

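View pics/d0.png

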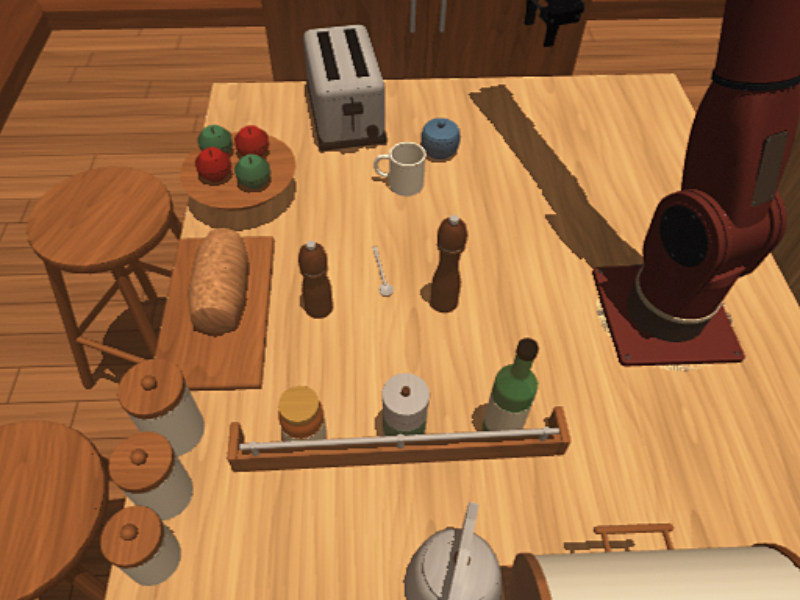

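The scene view shows the mills standing at (414,270) and (389,335), on a 800x600 scale. The row, running away from the robot, is oil bottle, tea tin, jam jar, and the spoon lies between the mills. The side view agrees: the feet are at (445,305) and (318,312), and the loaf board is just beyond the salt mill. Next I'll refine the poses from silhouettes.

```bash
cat >> h.py <<'E'
def proj(cam,P):
    c=eyes.camera_info(cam); T=np.array(c["world_from_camera"])
    q=(np.atleast_2d(P)-T[:3,3])@T[:3,:3]
    return np.c_[c["cx"]-c["fx"]*q[:,0]/q[:,2], c["cy"]+c["fy"]*q[:,1]/q[:,2]]
A=np.linspace(0,2*np.pi,40)
def hullmask(p):
    m=np.zeros((384*4,512*4),np.uint8)
    cv2.fillConvexPoly(m,cv2.convexHull((p*4).round().astype(np.int32)),1); return m
def model(x,y,circ): return np.vstack([np.c_[x+r*np.cos(A),y+r*np.sin(A),0*A+z] for z,r in circ])
C=dict(pepper_mill=[(0,.028),(.06,.028),(.2,.0265),(.225,.012),(.235,.008)],salt_mill=[(0,.028),(.06,.028),(.15,.0265),(.175,.012),(.185,.008)],
 tea_tin=[(0,.037),(.135,.037)],jam_jar=[(0,.036),(.125,.036)])
def fit(q,cams,x0):
    from scipy.optimize import minimize
    obs=[]
    for c in cams:
        r=[t for t in spotter.trace(q,c) if t["p"]>.4]
        r=min(r,key=lambda t:np.hypot(*(np.array(t["location"])-proj(c,[*x0,.08])[0])),default=None)
        if r is None: continue
        ys,xs=np.nonzero(r["mask"]); P=np.vstack([np.c_[xs+a,ys+b] for a in(-.5,.5) for b in(-.5,.5)]).astype(np.float32)
        obs.append((c,hullmask(P)))
    f=lambda v:sum((hullmask(proj(c,model(*v,C[q])))!=m).sum()/m.sum() for c,m in obs)
    s=minimize(f,x0,method="Nelder-Mead",options=dict(initial_simplex=np.array(x0)+[[0,0],[.015,0],[0,.015]],xatol=3e-4,fatol=1e-4))
    return s.x.round(4),round(s.fun/len(obs),3),len(obs)
E
python3 - <<'E'
from h import *
for c in("scene","side"):eyes.capture(c)
for q,x in dict(pepper_mill=(.427,-.05),salt_mill=(.678,-.044),jam_jar=(.692,.24)).items():
    for cs in (("scene",),("side",),("scene","side")): print(q,cs,fit(q,cs,x))
print("tin",fit("tea_tin",("scene",),(.52,.233)))
f=.64
for n,p,z in [("cheek far top",(237,425),.055),("cheek near top",(558,411),.055),("rod L",(242,447),.08),("rod R",(558,432),.08),("board bottom L",(232,469),0),("board bottom R",(568,453),0),
 ("loaf edge",(247,290),.04),("board edge a",(272,237),.02),("board edge b",(263,385),.02),("spoon",(377,248),0),("spoon",(387,292),0)]:
    print(n,onz("side",(p[0]*f,p[1]*f),z).round(3))
E
```

```text
pepper_mill ('scene',) (array([ 0.4218, -0.0487]), np.float64(0.031), 1)
pepper_mill ('side',) (array([ 0.4244, -0.0461]), np.float64(0.047), 1)
pepper_mill ('scene', 'side') (array([ 0.4237, -0.0482]), np.float64(0.045), 2)
salt_mill ('scene',) (array([ 0.6679, -0.043 ]), np.float64(0.048), 1)
salt_mill ('side',) (array([ 0.6718, -0.0416]), np.float64(0.05), 1)
salt_mill ('scene', 'side') (array([ 0.6707, -0.0419]), np.float64(0.056), 2)
jam_jar ('scene',) (array([0.6806, 0.2338]), np.float64(0.18), 1)
jam_jar ('side',) (array([0.6877, 0.231 ]), np.float64(0.393), 1)
jam_jar ('scene', 'side') (array([0.6861, 0.2348]), np.float64(0.291), 2)
tin (array([0.5126, 0.2308]), np.float64(0.154), 1)
cheek far top [0.794 0.236 0.055]
cheek near top [0.265 0.23  0.055]
rod L [0.777 0.286 0.08 ]
rod R [0.28 0.28 0.08]
board bottom L [0.807 0.288 0.   ]
board bottom R [0.246 0.281 0.   ]
loaf edge [ 0.807 -0.056  0.04 ]
board edge a [ 0.772 -0.212  0.02 ]
board edge b [0.764 0.143 0.02 ]
spoon [ 0.552 -0.191  0.   ]
spoon [ 0.536 -0.073  0.   ]
```

```bash
cat >> h.py <<'E'
def cmd(p,lean=50,yaw=0):
    s=arm.get_state(); Q=R.from_rotvec(s["tcp_rot"]).as_matrix()
    l=np.radians(lean); B=np.array([[0,np.cos(l),np.sin(l)],[1,0,0],[0,np.sin(l),-np.cos(l)]]).T
    B=R.from_euler("z",yaw,degrees=True).as_matrix()@B
    d=Q.T@(np.array(p)-s["eef_pos"])/.25; a=R.from_matrix(Q.T@B).as_rotvec()/(np.pi/2)
    print("t",s["time_s"].round(2),"pos",s["eef_pos"].round(4),"q",np.round(s["joint_pos"],2),"F",np.round(s["ft_force"],1),"\n d",d.round(3),"a",a.round(3))
E
python3 -c "
from h import *
cmd((.43,-.3,.26)); cmd((.43,-.17,.25))"
```

```text
Traceback (most recent call last):
  File "h.py", line 38, in cmd
    print("t",s["time_s"].round(2),"pos",s["eef_pos"].round(4),"q",np.round(s["joint_pos"],2),"F",np.round(s["ft_force"],1),"\n d",d.round(3),"a",a.round(3))
              ^^^^^^^^^^^^^^^^^
AttributeError: 'float' object has no attribute 'round'
```

```bash
sed -i 's/s\["time_s"\].round(2)/round(s["time_s"],2)/; s/s\["eef_pos"\].round(4)/np.round(s["eef_pos"],4)/' h.py
python3 -c "
from h import *
cmd((.43,-.3,.26)); cmd((.43,-.17,.25))"
```

```text
t 1.85 pos [ 0.1739 -0.6263  0.2416] q [ 1.2   0.33  0.04  1.47 -0.01  1.34 -0.06] F [ 0.3 -0.5 -0.1] 
 d [ 1.336 -0.984 -0.074] a [ 0.36   0.473 -0.771]
t 1.85 pos [ 0.1739 -0.6263  0.2416] q [ 1.2   0.33  0.04  1.47 -0.01  1.34 -0.06] F [ 0.3 -0.5 -0.1] 
 d [ 1.475 -1.485 -0.034] a [ 0.36   0.473 -0.771]
```

{"name": "arm_command", "arguments": {"series": [{"dx": 0.16,"dy": -0.11,"dz": -0.02},{"dx": 0.3,"dy": -0.22,"dz": -0.05},{"dx": 0.45,"dy": -0.33,"dz": -0.08},{"dx": 0.6,"dy": -0.44,"dz": -0.08,"ax": 0.03,"ay": 0.03,"az": -0.06},{"dx": 0.75,"dy": -0.55,"dz": -0.08,"ax": 0.06,"ay": 0.07,"az": -0.12},{"dx": 0.85,"dy": -0.65,"dz": -0.08,"ax": 0.09,"ay": 0.11,"az": -0.18},{"dx": 0.95,"dy": -0.72,"dz": -0.08,"ax": 0.12,"ay": 0.15,"az": -0.24},{"dx": 0.95,"dy": -0.72,"dz": -0.08,"ax": 0.15,"ay": 0.19,"az": -0.31}], "grip": -0.22, "squeeze": 20}}

```text
schema error: expected keys dx, dy, dz, ax, ay, az
```

```bash
python3 -c "
from h import *
print(arm.get_state()['gripper_width']);cmd((.43,-.2,.25))"
```

```text
0.0872636905928479
t 1.85 pos [ 0.1739 -0.6263  0.2416] q [ 1.2   0.33  0.04  1.47 -0.01  1.34 -0.06] F [ 0.3 -0.5 -0.1] 
 d [ 1.443 -1.369 -0.034] a [ 0.36   0.473 -0.771]
```

{"name": "arm_command", "arguments": {"series": [{"dx": 0.16,"dy": -0.11,"dz": -0.02,"ax": 0,"ay": 0,"az": 0},{"dx": 0.3,"dy": -0.22,"dz": -0.05,"ax": 0,"ay": 0,"az": 0},{"dx": 0.45,"dy": -0.33,"dz": -0.08,"ax": 0,"ay": 0,"az": 0},{"dx": 0.6,"dy": -0.44,"dz": -0.08,"ax": 0.03,"ay": 0.03,"az": -0.06},{"dx": 0.75,"dy": -0.55,"dz": -0.08,"ax": 0.06,"ay": 0.07,"az": -0.12},{"dx": 0.85,"dy": -0.65,"dz": -0.08,"ax": 0.09,"ay": 0.11,"az": -0.18},{"dx": 0.95,"dy": -0.72,"dz": -0.08,"ax": 0.12,"ay": 0.15,"az": -0.24},{"dx": 0.95,"dy": -0.72,"dz": -0.08,"ax": 0.15,"ay": 0.19,"az": -0.31}], "grip": -0.22, "squeeze": 20}}

```text
time_s: 2.52
eef_pos: [0.3593, -0.3833, 0.2632]
tcp_rot: [-2.64, -1.067, -0.378]
ft_force: [1.0, 1.0, -0.0]
gripper_width: 0.0413
finger_force: 0.0
```

```bash
python3 -c "
from h import *
print(arm.get_state()['gripper_width']);cmd((.43,-.2,.25))"
```

```text
0.04128753152587368
t 2.52 pos [ 0.3593 -0.3833  0.2632] q [ 1.07  0.22 -0.15  1.61 -0.29  1.51  0.17] F [ 1.  1. -0.] 
 d [ 0.645 -0.301  0.338] a [ 0.211  0.28  -0.46 ]
```

{"name": "arm_command", "arguments": {"series": [{"dx": 0.1,"dy": -0.05,"dz": 0.05,"ax": 0.02,"ay": 0.03,"az": -0.05},{"dx": 0.2,"dy": -0.1,"dz": 0.1,"ax": 0.05,"ay": 0.07,"az": -0.11},{"dx": 0.3,"dy": -0.15,"dz": 0.15,"ax": 0.08,"ay": 0.1,"az": -0.17},{"dx": 0.4,"dy": -0.2,"dz": 0.2,"ax": 0.11,"ay": 0.14,"az": -0.24},{"dx": 0.5,"dy": -0.25,"dz": 0.27,"ax": 0.14,"ay": 0.18,"az": -0.3},{"dx": 0.6,"dy": -0.28,"dz": 0.3,"ax": 0.17,"ay": 0.22,"az": -0.37},{"dx": 0.645,"dy": -0.3,"dz": 0.338,"ax": 0.2,"ay": 0.26,"az": -0.43},{"dx": 0.645,"dy": -0.3,"dz": 0.338,"ax": 0.211,"ay": 0.28,"az": -0.46}]}}

```text
time_s: 3.18
eef_pos: [0.4286, -0.2037, 0.2469]
tcp_rot: [-1.704, -1.697, -0.793]
ft_force: [0.2, 0.4, -1.0]
gripper_width: 0.034
finger_force: 0.0
```

```bash
python3 -c "
from h import *
print(arm.get_state()['gripper_width']);cmd((.426,-.17,.034))"
```

```text
0.03402932227002222
t 3.18 pos [ 0.4286 -0.2037  0.2469] q [ 1.03  0.42 -0.34  1.62 -0.51  1.72  0.75] F [ 0.2  0.4 -1. ] 
 d [-0.567 -0.008  0.65 ] a [-0.    -0.001 -0.003]
```

{"name": "arm_command", "arguments": {"series": [{"dx": -0.07,"dy": 0,"dz": 0.08,"ax": 0,"ay": 0,"az": 0},{"dx": -0.15,"dy": 0,"dz": 0.17,"ax": 0,"ay": 0,"az": 0},{"dx": -0.23,"dy": 0,"dz": 0.26,"ax": 0,"ay": 0,"az": 0},{"dx": -0.31,"dy": 0,"dz": 0.36,"ax": 0,"ay": 0,"az": 0},{"dx": -0.4,"dy": -0.01,"dz": 0.46,"ax": 0,"ay": 0,"az": 0},{"dx": -0.49,"dy": -0.01,"dz": 0.56,"ax": 0,"ay": 0,"az": 0},{"dx": -0.56,"dy": -0.01,"dz": 0.64,"ax": 0,"ay": 0,"az": 0},{"dx": -0.567,"dy": -0.01,"dz": 0.65,"ax": 0,"ay": 0,"az": 0}]}}

```text
time_s: 3.85
eef_pos: [0.4221, -0.1727, 0.0304]
tcp_rot: [-1.714, -1.687, -0.788]
ft_force: [-1.2, 0.8, 0.8]
gripper_width: 0.0335
finger_force: 0.0
```

```bash
python3 -c "
from h import *
cmd((.425,-.09,.034)); cmd((.432,.1,.034))
im=eyes.capture('side');cv2.imwrite('pics/d1.png',cv2.resize(im[60:330,120:420],(800,600),interpolation=2))"
```

```text
t 3.85 pos [ 0.4221 -0.1727  0.0304] q [ 1.    0.66 -0.33  1.79 -0.46  1.35  0.91] F [-1.2  0.8  0.8] 
 d [0.224 0.008 0.244] a [ 0.001  0.    -0.01 ]
t 3.85 pos [ 0.4221 -0.1727  0.0304] q [ 1.    0.66 -0.33  1.79 -0.46  1.35  0.91] F [-1.2  0.8  0.8] 
 d [0.713 0.027 0.826] a [ 0.001  0.    -0.01 ]
```

View pics/d1.png

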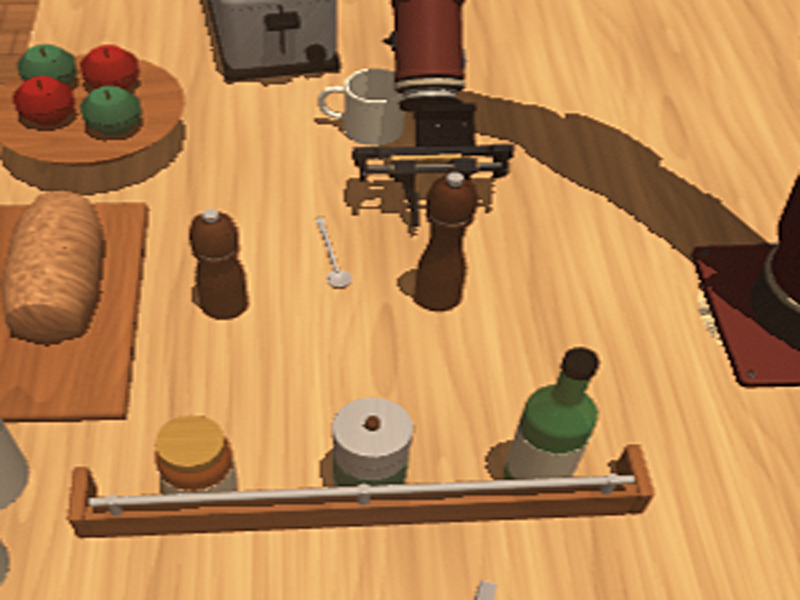

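The side view shows the fingers behind the pepper mill, whose foot is at (440,300), and nothing has been disturbed. I'll start a slow push.

{"name": "arm_command", "arguments": {"series": [{"dx": 0.09,"dy": 0.008,"dz": 0.08,"ax": 0,"ay": 0,"az": -0.01},{"dx": 0.14,"dy": 0.008,"dz": 0.143,"ax": 0,"ay": 0,"az": -0.01},{"dx": 0.179,"dy": 0.008,"dz": 0.189,"ax": 0,"ay": 0,"az": -0.01},{"dx": 0.205,"dy": 0.008,"dz": 0.22,"ax": 0,"ay": 0,"az": -0.01},{"dx": 0.231,"dy": 0.009,"dz": 0.25,"ax": 0,"ay": 0,"az": -0.01},{"dx": 0.256,"dy": 0.01,"dz": 0.281,"ax": 0,"ay": 0,"az": -0.01},{"dx": 0.282,"dy": 0.011,"dz": 0.312,"ax": 0,"ay": 0,"az": -0.01},{"dx": 0.308,"dy": 0.012,"dz": 0.342,"ax": 0,"ay": 0,"az": -0.01}]}}

```text
time_s: 4.57
eef_pos: [0.4289, -0.0595, 0.0377]
tcp_rot: [-1.707, -1.707, -0.798]
ft_force: [-0.1, -2.4, 1.4]
gripper_width: 0.034
finger_force: 1.3
```

```bash
python3 -c "
from h import *
cmd((.428,.05,.034))
[eyes.capture(c) for c in('scene','side')]
print(fit('pepper_mill',('scene','side'),(.425,-.03)),fit('pepper_mill',('side',),(.425,-.03)))"
```

```text
t 4.57 pos [ 0.4289 -0.0595  0.0377] q [ 0.93  0.56 -0.42  1.97 -0.56  1.2   0.87] F [-0.1 -2.4  1.4] 
 d [ 0.272 -0.005  0.344] a [0.004 0.003 0.002]
(array([ 0.4271, -0.0171]), np.float64(0.091), 2) (array([ 0.4272, -0.0145]), np.float64(0.049), 1)
```

{"name": "arm_command", "arguments": {"series": [{"dx": 0.023,"dy": 0,"dz": 0.043,"ax": 0,"ay": 0,"az": 0},{"dx": 0.05,"dy": 0,"dz": 0.084,"ax": 0,"ay": 0,"az": 0},{"dx": 0.081,"dy": 0,"dz": 0.12,"ax": 0,"ay": 0,"az": 0},{"dx": 0.111,"dy": 0.003,"dz": 0.157,"ax": 0,"ay": 0,"az": 0},{"dx": 0.142,"dy": 0.004,"dz": 0.194,"ax": 0,"ay": 0,"az": 0},{"dx": 0.173,"dy": 0.005,"dz": 0.231,"ax": 0,"ay": 0,"az": 0},{"dx": 0.204,"dy": 0.006,"dz": 0.267,"ax": 0,"ay": 0,"az": 0},{"dx": 0.235,"dy": 0.007,"dz": 0.304,"ax": 0,"ay": 0,"az": 0}]}}

```text
time_s: 5.48
eef_pos: [0.4303, 0.0378, 0.0335]
tcp_rot: [-1.705, -1.708, -0.797]
ft_force: [-0.3, -1.9, -0.3]
gripper_width: 0.0339
finger_force: 1.0
```

```bash
python3 -c "
from h import *
cmd((.4325,.13,.034))
[eyes.capture(c) for c in('scene','side')]
print(fit('pepper_mill',('scene',),(.43,.08)),fit('pepper_mill',('side',),(.43,.08)))
im=eyes.capture('side');cv2.imwrite('pics/d2.png',cv2.resize(im[60:330,120:420],(800,600),interpolation=2))"
```

```text
t 5.48 pos [0.4303 0.0378 0.0335] q [ 0.85  0.51 -0.5   2.09 -0.66  1.05  0.83] F [-0.3 -1.9 -0.3] 
 d [0.24  0.008 0.28 ] a [0.003 0.003 0.002]
(array([-2.4039,  0.5707]), np.float64(1.0), 1) (array([0.4275, 0.082 ]), np.float64(0.046), 1)
```

View pics/d2.png

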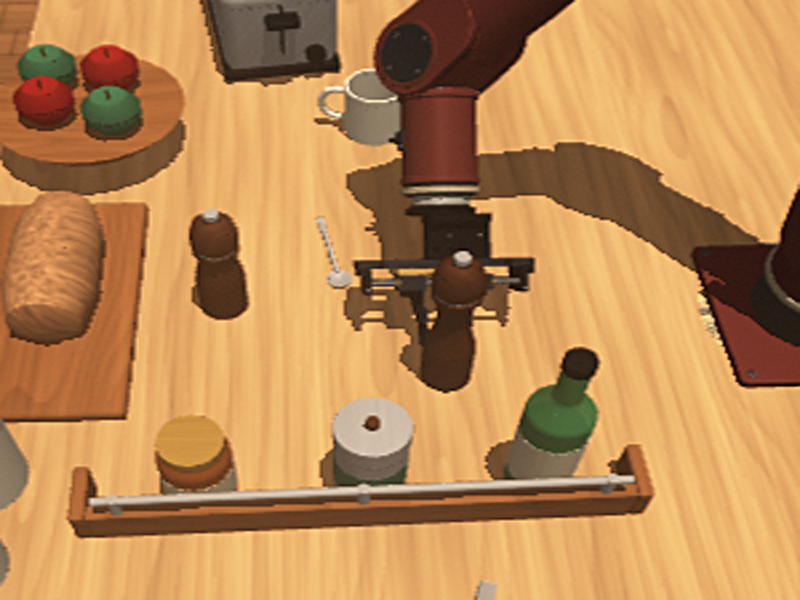

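The mill is upright at (447,380) in the crop, the spoon at (335,260) hasn't moved, and the gap lies straight ahead. I'll keep pushing.

{"name": "arm_command", "arguments": {"series": [{"dx": 0.031,"dy": 0.001,"dz": 0.037,"ax": 0,"ay": 0,"az": 0},{"dx": 0.062,"dy": 0.002,"dz": 0.074,"ax": 0,"ay": 0,"az": 0},{"dx": 0.093,"dy": 0.003,"dz": 0.11,"ax": 0,"ay": 0,"az": 0},{"dx": 0.123,"dy": 0.004,"dz": 0.147,"ax": 0,"ay": 0,"az": 0},{"dx": 0.154,"dy": 0.005,"dz": 0.184,"ax": 0,"ay": 0,"az": 0},{"dx": 0.185,"dy": 0.006,"dz": 0.221,"ax": 0,"ay": 0,"az": 0},{"dx": 0.216,"dy": 0.007,"dz": 0.257,"ax": 0,"ay": 0,"az": 0},{"dx": 0.247,"dy": 0.008,"dz": 0.294,"ax": 0,"ay": 0,"az": 0}]}}

```text
time_s: 6.4
eef_pos: [0.4325, 0.1338, 0.0332]
tcp_rot: [-1.705, -1.707, -0.797]
ft_force: [0.2, -2.2, 0.7]
gripper_width: 0.034
finger_force: 0.9
```

```bash
python3 -c "
from h import *
cmd((.4325,.19,.034))
im=eyes.capture('side')
print(fit('pepper_mill',('side',),(.43,.176)))
cv2.imwrite('pics/d3.png',cv2.resize(im[160:310,200:400],(800,600),interpolation=2))"
```

```text
t 6.4 pos [0.4325 0.1338 0.0332] q [ 0.75  0.49 -0.6   2.17 -0.77  0.91  0.78] F [ 0.2 -2.2  0.7] 
 d [ 0.148 -0.     0.17 ] a [0.003 0.002 0.002]
(array([0.4304, 0.1756]), np.float64(0.061), 1)
```

View pics/d3.png

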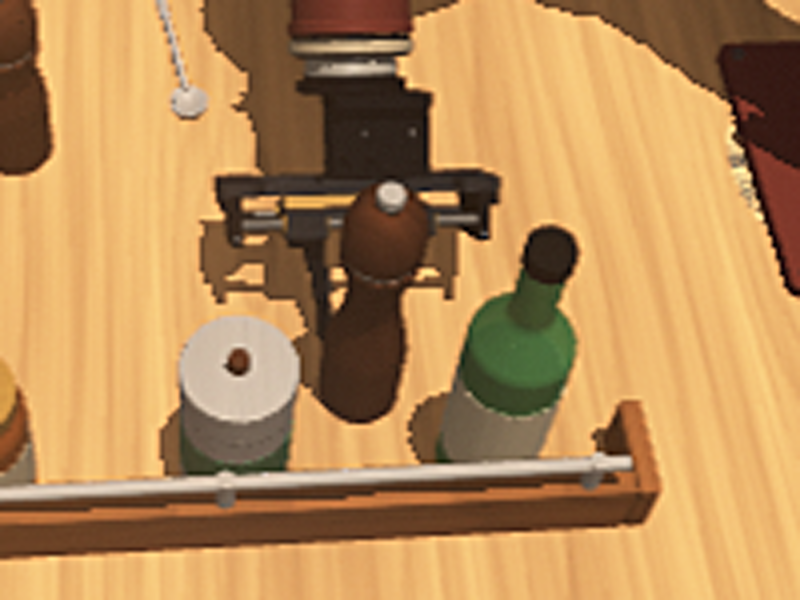

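The mill base at (362,400) lines up with the gap between the tin edge at 290 and the bottle edge at 440.

{"name": "arm_command", "arguments": {"series": [{"dx": 0.031,"dy": 0,"dz": 0.037,"ax": 0,"ay": 0,"az": 0},{"dx": 0.062,"dy": 0,"dz": 0.074,"ax": 0,"ay": 0,"az": 0},{"dx": 0.093,"dy": 0,"dz": 0.11,"ax": 0,"ay": 0,"az": 0},{"dx": 0.118,"dy": 0,"dz": 0.141,"ax": 0,"ay": 0,"az": 0},{"dx": 0.134,"dy": 0,"dz": 0.159,"ax": 0,"ay": 0,"az": 0},{"dx": 0.144,"dy": 0,"dz": 0.172,"ax": 0,"ay": 0,"az": 0},{"dx": 0.149,"dy": 0,"dz": 0.178,"ax": 0,"ay": 0,"az": 0},{"dx": 0.152,"dy": 0,"dz": 0.181,"ax": 0,"ay": 0,"az": 0}]}}

```text
time_s: 7.17
eef_pos: [0.4326, 0.1917, 0.0328]
tcp_rot: [-1.705, -1.707, -0.797]
ft_force: [1.1, -1.5, -0.6]
gripper_width: 0.0336
finger_force: 0.8
```

```bash
python3 -c "
from h import *
cmd((.4325,.2,.034))
im=eyes.capture('side')
print(fit('pepper_mill',('side',),(.43,.235)))
print(onz('side',(60,60),0)[:0])
cv2.imwrite('pics/d4.png',cv2.resize(im[160:310,200:400],(800,600),interpolation=2))"
```

```text
t 7.17 pos [0.4326 0.1917 0.0328] q [ 0.68  0.49 -0.66  2.2  -0.85  0.82  0.75] F [ 1.1 -1.5 -0.6] 
 d [ 0.025 -0.     0.022] a [0.003 0.002 0.002]
(array([0.4312, 0.2282]), np.float64(0.177), 1)
[]
```

{"name": "arm_command", "arguments": {"series": [{"dx": 0.003,"dy": 0,"dz": 0.003,"ax": 0,"ay": 0,"az": 0},{"dx": 0.005,"dy": 0,"dz": 0.006,"ax": 0,"ay": 0,"az": 0},{"dx": 0.008,"dy": 0,"dz": 0.009,"ax": 0,"ay": 0,"az": 0},{"dx": 0.01,"dy": 0,"dz": 0.012,"ax": 0,"ay": 0,"az": 0},{"dx": 0.013,"dy": 0,"dz": 0.015,"ax": 0,"ay": 0,"az": 0},{"dx": 0.013,"dy": 0,"dz": 0.015,"ax": 0,"ay": 0,"az": 0},{"dx": 0.013,"dy": 0,"dz": 0.015,"ax": 0,"ay": 0,"az": 0},{"dx": 0.013,"dy": 0,"dz": 0.015,"ax": 0,"ay": 0,"az": 0}]}}

```text
time_s: 7.93
eef_pos: [0.4328, 0.1965, 0.033]
tcp_rot: [-1.706, -1.707, -0.797]
ft_force: [0.2, -0.7, 0.1]
gripper_width: 0.0337
finger_force: 0.6
```

{"name": "arm_command", "arguments": {"series": [{"dx": 0.002,"dy": 0,"dz": 0.002,"ax": 0,"ay": 0,"az": 0},{"dx": 0.003,"dy": 0,"dz": 0.004,"ax": 0,"ay": 0,"az": 0},{"dx": 0.005,"dy": 0,"dz": 0.006,"ax": 0,"ay": 0,"az": 0},{"dx": 0.007,"dy": 0,"dz": 0.008,"ax": 0,"ay": 0,"az": 0},{"dx": 0.008,"dy": 0,"dz": 0.01,"ax": 0,"ay": 0,"az": 0},{"dx": 0.01,"dy": 0,"dz": 0.012,"ax": 0,"ay": 0,"az": 0},{"dx": 0.01,"dy": 0,"dz": 0.012,"ax": 0,"ay": 0,"az": 0},{"dx": 0.01,"dy": 0,"dz": 0.012,"ax": 0,"ay": 0,"az": 0}]}}

```text
time_s: 8.6
eef_pos: [0.4328, 0.2003, 0.0329]
tcp_rot: [-1.706, -1.707, -0.797]
ft_force: [-0.8, -0.6, -0.4]
gripper_width: 0.0339
finger_force: 1.1
```

```bash
python3 -c "
from h import *
cmd((.4325,.1,.034))
im=eyes.capture('side')
cv2.imwrite('pics/d4.png',cv2.resize(im[160:310,200:400],(800,600),interpolation=2))"
```

```text
t 8.6 pos [0.4328 0.2003 0.0329] q [ 0.67  0.49 -0.67  2.2  -0.86  0.8   0.74] F [-0.8 -0.6 -0.4] 
 d [-0.256 -0.    -0.309] a [0.003 0.003 0.002]
```

View pics/d4.png

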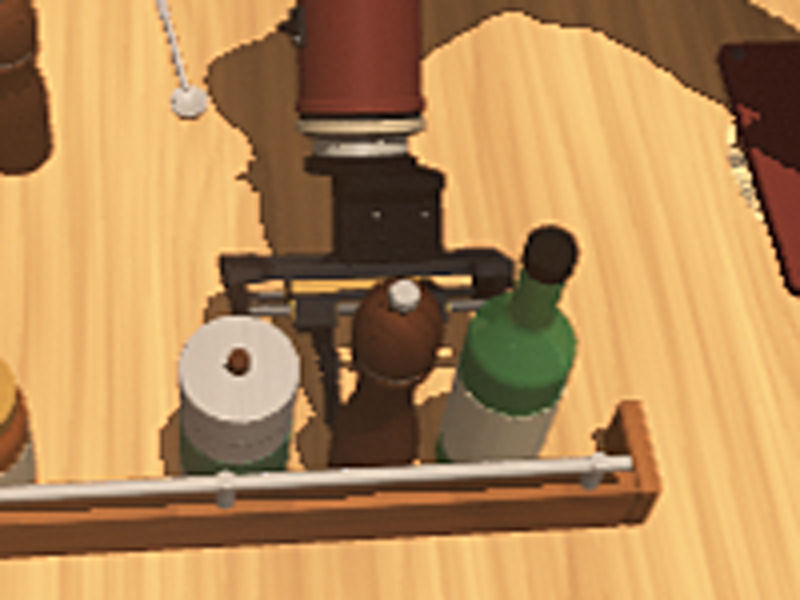

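The mill is in the gap, with clearance to the tin and the bottle. There is no firm contact force yet, so I'll go on a few mm.

{"name": "arm_command", "arguments": {"series": [{"dx": 0.001,"dy": 0,"dz": 0.001,"ax": 0,"ay": 0,"az": 0},{"dx": 0.002,"dy": 0,"dz": 0.003,"ax": 0,"ay": 0,"az": 0},{"dx": 0.003,"dy": 0,"dz": 0.004,"ax": 0,"ay": 0,"az": 0},{"dx": 0.005,"dy": 0,"dz": 0.006,"ax": 0,"ay": 0,"az": 0},{"dx": 0.006,"dy": 0,"dz": 0.008,"ax": 0,"ay": 0,"az": 0},{"dx": 0.008,"dy": 0,"dz": 0.009,"ax": 0,"ay": 0,"az": 0},{"dx": 0.009,"dy": 0,"dz": 0.011,"ax": 0,"ay": 0,"az": 0},{"dx": 0.01,"dy": 0,"dz": 0.012,"ax": 0,"ay": 0,"az": 0}]}}

```text
time_s: 9.32
eef_pos: [0.4336, 0.2021, 0.0323]
tcp_rot: [-1.71, -1.708, -0.797]
ft_force: [-3.3, -18.6, 6.3]
gripper_width: 0.0339
finger_force: 8.6
```

The force rose to 18.6 N, so the pepper mill is seated against the rail. Now I'll retreat straight back and then up.

{"name": "arm_command", "arguments": {"series": [{"dx": -0.039,"dy": 0,"dz": -0.046,"ax": 0,"ay": 0,"az": 0},{"dx": -0.116,"dy": 0,"dz": -0.138,"ax": 0,"ay": 0,"az": 0},{"dx": -0.206,"dy": 0,"dz": -0.245,"ax": 0,"ay": 0,"az": 0},{"dx": -0.222,"dy": 0,"dz": -0.388,"ax": 0,"ay": 0,"az": 0},{"dx": -0.237,"dy": 0,"dz": -0.532,"ax": 0,"ay": 0,"az": 0},{"dx": -0.253,"dy": 0,"dz": -0.675,"ax": 0,"ay": 0,"az": 0},{"dx": -0.269,"dy": 0,"dz": -0.818,"ax": 0,"ay": 0,"az": 0},{"dx": -0.29,"dy": 0,"dz": -0.905,"ax": 0,"ay": 0,"az": 0}]}}

```text
time_s: 9.98
eef_pos: [0.4322, -0.0185, 0.1258]
tcp_rot: [-1.708, -1.708, -0.798]
ft_force: [0.6, -1.2, -0.1]
gripper_width: 0.034
finger_force: 0.0
```

```bash
python3 -c "
from h import *
cmd((.45,-.19,.125)); cmd((.673,-.19,.125))
[eyes.capture(c) for c in('side','scene')]
print(fit('pepper_mill',('side',),(.43,.235)),fit('pepper_mill',('scene',),(.43,.235)),fit('salt_mill',('side',),(.671,-.042)))
for c in ('side','scene'):
  for q in('tea_tin','oil_bottle','jam_jar'): print(c,q,[(np.round(onz(c,x['location'])[:2],3),round(x['p'],2)) for x in spotter.landmark_of(q,c)[:1]])"
```

```text
t 9.98 pos [ 0.4322 -0.0185  0.1258] q [ 0.92  0.38 -0.48  2.   -0.63  1.29  0.77] F [ 0.6 -1.2 -0.1] 
 d [-0.446  0.073 -0.521] a [0.005 0.003 0.002]
t 9.98 pos [ 0.4322 -0.0185  0.1258] q [ 0.92  0.38 -0.48  2.   -0.63  1.29  0.77] F [ 0.6 -1.2 -0.1] 
 d [-0.449  0.965 -0.514] a [0.005 0.003 0.002]
(array([0.4307, 0.2366]), np.float64(0.206), 1) (array([0.3628, 0.2381]), np.float64(0.5), 1) (array([ 0.6706, -0.0412]), np.float64(0.039), 1)
side tea_tin [(array([0.519, 0.237]), 0.76)]
side oil_bottle [(array([0.353, 0.24 ]), 0.71)]
side jam_jar [(array([0.689, 0.23 ]), 0.61)]
scene tea_tin [(array([0.508, 0.239]), 0.77)]
scene oil_bottle [(array([0.349, 0.227]), 0.54)]
scene jam_jar [(array([0.695, 0.231]), 0.82)]
```

Next I'll move back to y=-0.19 and then across to behind the salt mill, which measures (0.671, -0.042).

{"name": "arm_command", "arguments": {"series": [{"dx": -0.1,"dy": 0,"dz": -0.12,"ax": 0,"ay": 0,"az": 0},{"dx": -0.2,"dy": 0.02,"dz": -0.23,"ax": 0,"ay": 0,"az": 0},{"dx": -0.3,"dy": 0.05,"dz": -0.35,"ax": 0,"ay": 0,"az": 0},{"dx": -0.4,"dy": 0.15,"dz": -0.46,"ax": 0,"ay": 0,"az": 0},{"dx": -0.45,"dy": 0.3,"dz": -0.515,"ax": 0,"ay": 0,"az": 0},{"dx": -0.45,"dy": 0.46,"dz": -0.515,"ax": 0,"ay": 0,"az": 0},{"dx": -0.45,"dy": 0.62,"dz": -0.515,"ax": 0,"ay": 0,"az": 0},{"dx": -0.45,"dy": 0.78,"dz": -0.515,"ax": 0,"ay": 0,"az": 0}]}}

```text
time_s: 11.2
eef_pos: [0.6284, -0.1866, 0.1215]
tcp_rot: [-1.706, -1.706, -0.797]
ft_force: [0.7, 0.9, -0.1]
gripper_width: 0.034
finger_force: 0.0
```

```bash
python3 -c "
from h import *
cmd((.673,-.17,.125)); cmd((.673,-.15,.035))"
```

```text
t 11.2 pos [ 0.6284 -0.1866  0.1215] q [ 0.8   0.8  -0.37  1.3  -0.49  1.53  0.61] F [ 0.7  0.9 -0.1] 
 d [0.053 0.178 0.043] a [0.003 0.002 0.001]
t 11.2 pos [ 0.6284 -0.1866  0.1215] q [ 0.8   0.8  -0.37  1.3  -0.49  1.53  0.61] F [ 0.7  0.9 -0.1] 
 d [-0.17   0.176  0.336] a [0.003 0.002 0.001]
```

{"name": "arm_command", "arguments": {"series": [{"dx": 0,"dy": 0.1,"dz": 0,"ax": 0,"ay": 0,"az": 0},{"dx": 0,"dy": 0.172,"dz": 0,"ax": 0,"ay": 0,"az": 0},{"dx": -0.03,"dy": 0.172,"dz": 0.06,"ax": 0,"ay": 0,"az": 0},{"dx": -0.07,"dy": 0.172,"dz": 0.14,"ax": 0,"ay": 0,"az": 0},{"dx": -0.12,"dy": 0.172,"dz": 0.23,"ax": 0,"ay": 0,"az": 0},{"dx": -0.16,"dy": 0.172,"dz": 0.31,"ax": 0,"ay": 0,"az": 0},{"dx": -0.17,"dy": 0.172,"dz": 0.336,"ax": 0,"ay": 0,"az": 0},{"dx": -0.17,"dy": 0.172,"dz": 0.336,"ax": 0,"ay": 0,"az": 0}]}}

```text
time_s: 11.87
eef_pos: [0.669, -0.1478, 0.0336]
tcp_rot: [-1.702, -1.705, -0.795]
ft_force: [-0.2, -0.2, -0.5]
gripper_width: 0.034
finger_force: 0.0
```

```bash
python3 -c "
from h import *
cmd((.671,-.09,.034))
im=eyes.capture('side')
cv2.imwrite('pics/d5.png',cv2.resize(im[60:330,60:420],(800,600),interpolation=2))"
```

```text
t 11.87 pos [ 0.669  -0.1478  0.0336] q [ 0.73  0.93 -0.37  1.28 -0.48  1.41  0.62] F [-0.2 -0.2 -0.5] 
 d [0.15  0.008 0.176] a [0.001 0.001 0.001]
```

View pics/d5.png

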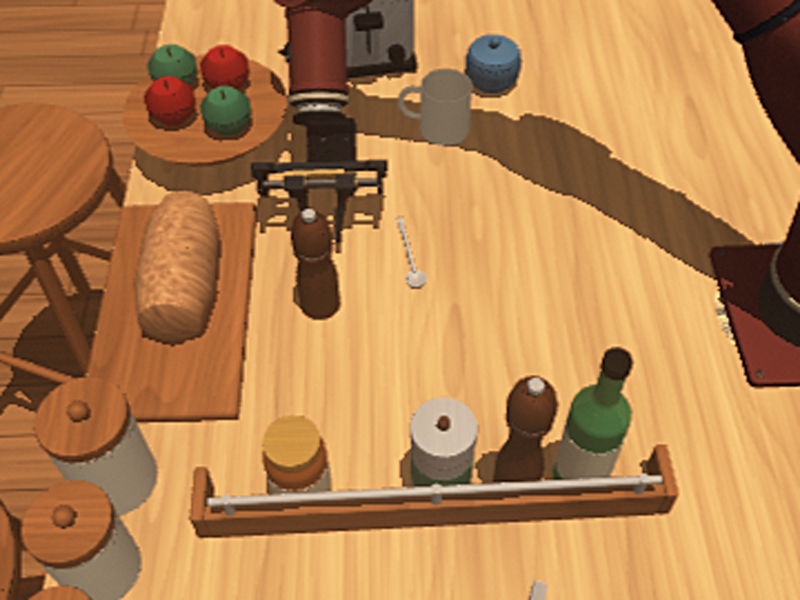

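Pepper mill in its gap, upright at (528,430); the fingers are behind the salt mill (318,290), and the second gap runs from 330 to 411 along the rail. Now I'll push the salt mill.

{"name": "arm_command", "arguments": {"series": [{"dx": 0.077,"dy": 0.008,"dz": 0.092,"ax": 0,"ay": 0,"az": 0},{"dx": 0.129,"dy": 0.008,"dz": 0.153,"ax": 0,"ay": 0,"az": 0},{"dx": 0.154,"dy": 0.008,"dz": 0.184,"ax": 0,"ay": 0,"az": 0},{"dx": 0.18,"dy": 0.008,"dz": 0.214,"ax": 0,"ay": 0,"az": 0},{"dx": 0.206,"dy": 0.006,"dz": 0.245,"ax": 0,"ay": 0,"az": 0},{"dx": 0.231,"dy": -0.002,"dz": 0.276,"ax": 0,"ay": 0,"az": 0},{"dx": 0.257,"dy": -0.014,"dz": 0.306,"ax": 0,"ay": 0,"az": 0},{"dx": 0.283,"dy": -0.028,"dz": 0.337,"ax": 0,"ay": 0,"az": 0}]}}

```text
time_s: 12.58
eef_pos: [0.6634, -0.0399, 0.0353]
tcp_rot: [-1.707, -1.707, -0.798]
ft_force: [1.0, -1.3, 1.4]
gripper_width: 0.0339
finger_force: 1.2
```

```bash
python3 -c "
from h import *
cmd((.603,.12,.034))
im=eyes.capture('side')
print(fit('salt_mill',('side',),(.668,.005)))"
```

```text
t 12.58 pos [ 0.6634 -0.0399  0.0353] q [ 0.67  0.84 -0.43  1.46 -0.53  1.25  0.59] F [ 1.  -1.3  1.4] 
 d [ 0.41  -0.243  0.49 ] a [0.004 0.003 0.002]
(array([0.6635, 0.0012]), np.float64(0.048), 1)
```

{"name": "arm_command", "arguments": {"series": [{"dx": 0.027,"dy": -0.017,"dz": 0.035,"ax": 0,"ay": 0,"az": 0},{"dx": 0.055,"dy": -0.034,"dz": 0.069,"ax": 0,"ay": 0,"az": 0},{"dx": 0.083,"dy": -0.051,"dz": 0.103,"ax": 0,"ay": 0,"az": 0},{"dx": 0.111,"dy": -0.068,"dz": 0.137,"ax": 0,"ay": 0,"az": 0},{"dx": 0.139,"dy": -0.085,"dz": 0.171,"ax": 0,"ay": 0,"az": 0},{"dx": 0.167,"dy": -0.102,"dz": 0.204,"ax": 0,"ay": 0,"az": 0},{"dx": 0.195,"dy": -0.119,"dz": 0.238,"ax": 0,"ay": 0,"az": 0},{"dx": 0.223,"dy": -0.136,"dz": 0.271,"ax": 0,"ay": 0,"az": 0}]}}

```text
time_s: 13.35
eef_pos: [0.629, 0.0491, 0.0338]
tcp_rot: [-1.705, -1.707, -0.797]
ft_force: [0.9, -1.5, 2.1]
gripper_width: 0.0341
finger_force: 1.2
```

```bash
python3 -c "
from h import *
cmd((.603,.12,.034))
im=eyes.capture('side')
print(fit('salt_mill',('side',),(.63,.09)))"
```

```text
t 13.35 pos [0.629  0.0491 0.0338] q [ 0.63  0.76 -0.48  1.64 -0.58  1.1   0.58] F [ 0.9 -1.5  2.1] 
 d [ 0.184 -0.104  0.216] a [0.003 0.002 0.002]
(array([0.6289, 0.0899]), np.float64(0.052), 1)
```

{"name": "arm_command", "arguments": {"series": [{"dx": 0.024,"dy": -0.015,"dz": 0.029,"ax": 0,"ay": 0,"az": 0},{"dx": 0.049,"dy": -0.03,"dz": 0.058,"ax": 0,"ay": 0,"az": 0},{"dx": 0.073,"dy": -0.045,"dz": 0.087,"ax": 0,"ay": 0,"az": 0},{"dx": 0.098,"dy": -0.06,"dz": 0.116,"ax": 0,"ay": 0,"az": 0},{"dx": 0.122,"dy": -0.075,"dz": 0.146,"ax": 0,"ay": 0,"az": 0},{"dx": 0.147,"dy": -0.09,"dz": 0.175,"ax": 0,"ay": 0,"az": 0},{"dx": 0.171,"dy": -0.102,"dz": 0.204,"ax": 0,"ay": 0,"az": 0},{"dx": 0.195,"dy": -0.106,"dz": 0.233,"ax": 0,"ay": 0,"az": 0}]}}

```text
time_s: 14.12
eef_pos: [0.6025, 0.1249, 0.0332]
tcp_rot: [-1.705, -1.707, -0.797]
ft_force: [0.1, -0.5, 0.6]
gripper_width: 0.034
finger_force: 0.9
```

```bash
python3 -c "
from h import *
cmd((.603,.19,.034))
im=eyes.capture('side')
print(fit('salt_mill',('side',),(.605,.166)))
cv2.imwrite('pics/d6.png',cv2.resize(im[150:300,140:340],(800,600),interpolation=2))"
```

```text
t 14.12 pos [0.6025 0.1249 0.0332] q [ 0.59  0.71 -0.54  1.77 -0.64  0.98  0.57] F [ 0.1 -0.5  0.6] 
 d [0.171 0.002 0.197] a [0.003 0.002 0.002]
(array([0.6009, 0.165 ]), np.float64(0.035), 1)
```

View pics/d6.png

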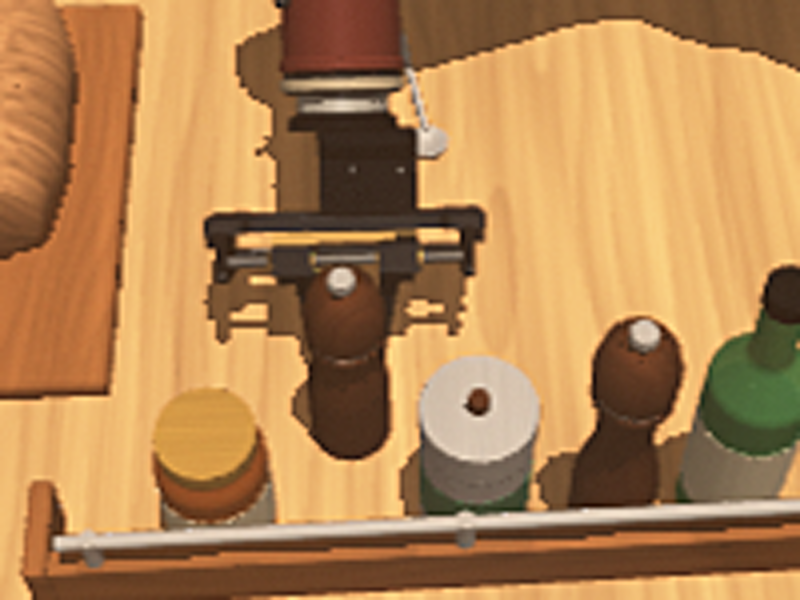

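The salt mill foot (350,440) is centred between the jar edge at 275 and the tin edge at 420, so I'll push straight in.

{"name": "arm_command", "arguments": {"series": [{"dx": 0.026,"dy": 0,"dz": 0.031,"ax": 0,"ay": 0,"az": 0},{"dx": 0.051,"dy": 0,"dz": 0.061,"ax": 0,"ay": 0,"az": 0},{"dx": 0.077,"dy": 0,"dz": 0.092,"ax": 0,"ay": 0,"az": 0},{"dx": 0.103,"dy": 0,"dz": 0.123,"ax": 0,"ay": 0,"az": 0},{"dx": 0.129,"dy": 0,"dz": 0.153,"ax": 0,"ay": 0,"az": 0},{"dx": 0.149,"dy": 0,"dz": 0.178,"ax": 0,"ay": 0,"az": 0},{"dx": 0.165,"dy": 0,"dz": 0.196,"ax": 0,"ay": 0,"az": 0},{"dx": 0.177,"dy": 0,"dz": 0.211,"ax": 0,"ay": 0,"az": 0}]}}

```text
time_s: 14.88
eef_pos: [0.603, 0.1939, 0.033]
tcp_rot: [-1.705, -1.708, -0.797]
ft_force: [0.4, -1.1, -0.0]
gripper_width: 0.0338
finger_force: 0.7
```

{"name": "arm_command", "arguments": {"series": [{"dx": 0.003,"dy": 0,"dz": 0.003,"ax": 0,"ay": 0,"az": 0},{"dx": 0.006,"dy": 0,"dz": 0.007,"ax": 0,"ay": 0,"az": 0},{"dx": 0.009,"dy": 0,"dz": 0.011,"ax": 0,"ay": 0,"az": 0},{"dx": 0.012,"dy": 0,"dz": 0.014,"ax": 0,"ay": 0,"az": 0},{"dx": 0.015,"dy": 0,"dz": 0.018,"ax": 0,"ay": 0,"az": 0},{"dx": 0.018,"dy": 0,"dz": 0.021,"ax": 0,"ay": 0,"az": 0},{"dx": 0.02,"dy": 0,"dz": 0.024,"ax": 0,"ay": 0,"az": 0},{"dx": 0.022,"dy": 0,"dz": 0.026,"ax": 0,"ay": 0,"az": 0}]}}

```text
time_s: 15.55
eef_pos: [0.6033, 0.2013, 0.033]
tcp_rot: [-1.706, -1.707, -0.797]
ft_force: [-0.8, -1.8, 0.3]
gripper_width: 0.0337
finger_force: 0.7
```

{"name": "arm_command", "arguments": {"series": [{"dx": 0.002,"dy": 0,"dz": 0.002,"ax": 0,"ay": 0,"az": 0},{"dx": 0.004,"dy": 0,"dz": 0.004,"ax": 0,"ay": 0,"az": 0},{"dx": 0.005,"dy": 0,"dz": 0.006,"ax": 0,"ay": 0,"az": 0},{"dx": 0.007,"dy": 0,"dz": 0.008,"ax": 0,"ay": 0,"az": 0},{"dx": 0.008,"dy": 0,"dz": 0.009,"ax": 0,"ay": 0,"az": 0},{"dx": 0.009,"dy": 0,"dz": 0.01,"ax": 0,"ay": 0,"az": 0},{"dx": 0.01,"dy": 0,"dz": 0.011,"ax": 0,"ay": 0,"az": 0},{"dx": 0.01,"dy": 0,"dz": 0.012,"ax": 0,"ay": 0,"az": 0}]}}

```text
time_s: 16.22
eef_pos: [0.6036, 0.204, 0.0327]
tcp_rot: [-1.707, -1.707, -0.797]
ft_force: [-1.0, -7.7, 1.8]
gripper_width: 0.0338
finger_force: 3.4
```

The force is 7.7 N at the predicted depth, so the salt mill is seated. I'll back off straight and up.

{"name": "arm_command", "arguments": {"series": [{"dx": -0.039,"dy": 0,"dz": -0.046,"ax": 0,"ay": 0,"az": 0},{"dx": -0.116,"dy": 0,"dz": -0.138,"ax": 0,"ay": 0,"az": 0},{"dx": -0.206,"dy": 0,"dz": -0.245,"ax": 0,"ay": 0,"az": 0},{"dx": -0.222,"dy": 0,"dz": -0.388,"ax": 0,"ay": 0,"az": 0},{"dx": -0.237,"dy": 0,"dz": -0.532,"ax": 0,"ay": 0,"az": 0},{"dx": -0.253,"dy": 0,"dz": -0.675,"ax": 0,"ay": 0,"az": 0},{"dx": -0.269,"dy": 0,"dz": -0.818,"ax": 0,"ay": 0,"az": 0},{"dx": -0.29,"dy": 0,"dz": -0.905,"ax": 0,"ay": 0,"az": 0}]}}

```text
time_s: 16.88
eef_pos: [0.6029, -0.0185, 0.126]
tcp_rot: [-1.709, -1.708, -0.799]
ft_force: [0.4, -1.2, -0.1]
gripper_width: 0.0337
finger_force: 0.0
```

```bash
python3 -c "
from h import *
cmd((.45,-.19,.125))
im=eyes.capture('side')
cv2.imwrite('pics/d7.png',cv2.resize(im[60:330,100:460],(800,600),interpolation=2))"
```

```text
t 16.88 pos [ 0.6029 -0.0185  0.126 ] q [ 0.73  0.63 -0.47  1.62 -0.58  1.29  0.56] F [ 0.4 -1.2 -0.1] 
 d [-0.445 -0.609 -0.526] a [0.005 0.003 0.002]
```

View pics/d7.png

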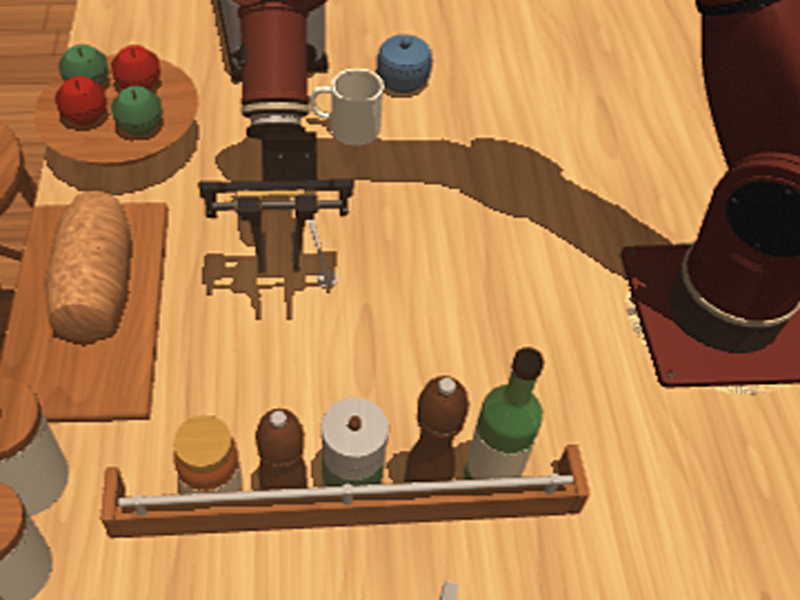

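Both mills stand upright in their gaps, with salt at (280,450) and pepper at (440,430). Neighbours and bystanders are in place and the arm is clear, so I'm handing in.

```bash
python3 -c "
from h import *
print(arm.sign_off())"
```

```text
the job is handed in; nothing more can be done
None
```

Both mills were pushed upright into the gaps either side of the tea tin until they stood against the rail; nothing else appeared to move in the last side-camera picture, and I handed the job in at about 17 s.

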